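# Load a gearbox side cover into the parts washer and switch it on

## Robot

A 6-joint arm with a two-finger parallel gripper is mounted at the origin on the work surface. World frame = base frame: x ahead of the robot, y to its left, z up, the work surface at z = 0. Lengths are in m, angles in rad, forces in N, time in s.
With the tool pointing down it reaches from about 0.275 to 0.85 m from the base axis. Payload 5.2 kg.
Tool frame: the origin (TCP) lies midway between the tips of the shut fingers; the grasp point (between the pads) lies 19 mm behind it; z points along the fingers, y is the direction in which the jaws open and shut (so a half turn about z gives the same grasp; the last joint's range is limited). The gripper opens to 85 mm and grips with 20 to 120 N. Pads are 22 mm wide; open, the fingers measure 114 mm over their backs; the gripper's body (76 mm by 85 mm) begins 54 mm behind the grasp point. The pads swing forward as they close: fully open they stand 13 mm farther back than shut.
Start: joints at [1.062, 0.259, 1.535, -0, 1.348, -0.203], TCP at [0.166, 0.524, 0.231] pointing down, gripper open.
Joint ranges: [-3.14, 3.14], [-0.91, 2.08], [0.19, 2.58], [-1.22, 4.36], [0.22, 2.71], [-3.12, 3.12]. Speed limits (rad/s): [2.57, 2.57, 3.14, 3.14, 3.14, 3.14].

## Interface

Orientations are given as a 3x3 rotation matrix whose columns are the frame's x, y, z axes.
In Python, from rig import bot gives the robot as it stands.
- The arm moves only by the shell command python3 -m handwheel 'ROWS' [OPENING] [FORCE]. ROWS is JSON, a list of rows, each a list of 2 entries, a list of its own where there are three numbers: the shift along the tool's x, y, z in cm, then the turn about the tool's z in rad. In form: [[[dx, dy, dz], twist], ...]. A call has 1 to 10 rows; each row shifts and turns the commanded pose from where the row before left it, along the tool's axes as they then stand; what a row does not reach is not made up. A row lasts 1/10 s, in which the tool goes at most 50 mm and 8.59 degrees, less where a joint would pass 70% of its speed; a pose out of reach is approached as far as the arm can. A call with a gripper value outside its range is refused whole. OPENING is the opening, from 0 (shut) to 1 (fully open), set as the call begins (- or left out, the last holds). The fingers move at their own pace and stop on an object; FORCE is the grip in N (left out, the last holds). Time passes only in rows, so rows that do not move let the fingers close. It gives the time, the measured TCP pose, the force and the opening at its end, in the units of the state.
- bot.observe(): the state, without advancing time (a new reading comes with each control period).
- bot.get_image(name): name is "scene" or "side" or "wrist"; returns a dict with "pixels" (400x640x3 uint8, red, green, blue), "fx", "fy", "cx", "cy" (pixels), "R" (3x3) and "t" (3): a world point X has camera coordinates R X + t; the wrist camera has in their place "T_tool_cam" (4x4, takes a point from camera to tool coordinates, whose origin is the TCP and whose axes are the flange's). Camera axes: x right, y down, z forward; pixel columns grow to the right and rows downward; lengths in m; the calibration is good to about 2 mm. A picture is of the moment at which its call begins: read the wrist's pose just before it. There is no depth.
- bot.sign_off(): hands the job in, once; it reports no verdict.
Trained networks look in the newest picture that a camera, given by its name, has taken for a name from the list of things; names that differ only in an ending like _2 or _b are one class to them, and where a whole thing is asked for, a point or a joint stands for the part that bears it (a point fixed in the world has none). Each returns a list of dicts, best first, with "p" (0 to 1); they miss things now and then, are a little off and sometimes report something else, mostly with a low value. They report only what shows in the picture. A call takes as long as a camera call. They do not tell look-alikes from the thing itself.
- bot.recognise(camera, target): "box" ([left, top, right, bottom] in pixels, round what is visible of it).
- bot.trace(camera, target): "mask" (400x640 bool, what is visible of it) and "box" ([left, top, right, bottom] in pixels, round what is visible of it).
- bot.tip_of(camera, target): "uv" ([column, row] in pixels: a listed point, or the origin of a listed thing).
The state is a dict: "time_s": time; "joints": joint angles; "qvel": joint speeds; "effort": joint torques, N m; "tcp_pos": TCP position; "tool_rot": TCP orientation; "contact_force": force on the tool from outside, world axes, zero at the start; "ft_torque": the same for the moment, N m; "finger_gap": finger opening in m.
Only numpy, scipy, OpenCV 4.12 (cv2) and the standard library are available. Lean on these libraries where they do the work, as an engineer would, in place of code of your own. Each camera call takes 0.05 s, during which the arm holds its last target. There are 200 camera calls.

## Task

Load the dirty rectangular gearbox side cover into the parts washer: set it down gently on the feed tray, hump up and lengthwise between the guides, and push it through the spring flap until it slides down the chute inside and the flap has swung shut behind it. Then switch the washer on by pushing its lever all the way over. Leave the other things on the bench where they are.

Things in the scene. Friction and masses are not known exactly. Their poses are not given: they have to be found in the camera images.
- cover_mid (a point): The loose side cover to wash, bare cast aluminium, 0.27 to 0.5 kg, lying hump up. A flange plate 130 (its x) by 62 (its y) by 14 mm thick with a hump 84 (x) by 36 (y) mm centred on it, total height 40 mm; both ends alike. This point is its centre, 20 mm above its underside; z points up out of the hump. Grip the hump across its 36 mm width.
- washer: Grey bench-top parts washer, fixed. Origin on the bench under the middle of the port's outer face; y points level from the feed tray straight into the port (pushing direction), x to the right when facing the port, z up. Its housing (x -90 to 190, y 0 to 300 mm) is 149 mm high, clear window on top over the chute; only the lever stands higher.
- tray_mid (a point): Middle of the feed tray's floor, 90 mm before the port's outer face (washer x = 0, y = -90, z = 85 mm); axes as the washer. The tray runs from washer y = -170 mm to the port, between two guides 8 mm high, 6 mm thick and 76 mm apart inside, centred on x = 0.
- port_mid (a point): Bottom middle of the port, level with the tray floor, on the port's outer face (washer x = 0, y = 0, z = 85 mm); axes as the washer. The port is 76 mm wide and about 58 mm high; above it the washer's top is 64 mm over the tray floor. The tray floor ends 12 mm past it; there a slippery 32 degree chute drops 73 mm, so a cover whose middle has passed this edge tips and slides in by itself.
- flap (a joint): Angle of the port's metal flap, hanging 10 mm inside the port's outer face, hinged along its top edge: 0 hanging shut, up to 1.45 rad swung inward. A light spring (under 1 N at its lower edge) shuts it.
- lever (a joint): Angle of the washer's on/off lever: 0 to 1.0 rad, near 0 (off) leaning to the washer's -x, 1.0 (on) leaning to its +x. It stays where it is left.
- lever_tip (a point): Centre of the black knob (26 mm) at the lever's top, 80 mm from its pivot. The pivot is at washer x = 100, y = 100 mm, 22 mm above the washer's top (171 mm above the bench), in a base block 70 (x) by 50 (y) by 25 mm high. The lever swings in the washer's x-z plane, 0.5 rad either side of upright, and yields to a few newtons pushed level towards +x.
- clutch_cover: Bystander: round aluminium cover, 92 mm diameter, 30 mm high, loose; origin at the centre of its underside.
- shaft: Bystander: steel gear shaft, 140 mm long, about 40 mm high, lying loose on the bench; origin under its middle.
- spanner: Bystander: open spanner, 180 mm long, lying loose on the bench.
There are look-alikes about, which are no part of the job. Leave any black, green or yellow look-alike of the part that bears cover_mid alone.

How it is judged:
By the outcome, as a careful person would: the job done as asked, in the order asked, and still so for the second after the job is handed in, with the robot touching nothing.
It also fails if it takes over 59 s, if anything falls off the work surface, if the arm or the gripper's body presses on something with over 40 N, if the wrist force passes 120 N, or if a joint passes its speed limit or range.

## Working session

There is one attempt and no reset: what is moved stays moved. The work goes in short steps, Python scripts to look and compute and a shell command to move; the robot and the scene stay as the last step left them, time stands still between calls to the robot, and variables do not carry over. Pictures are saved under pics/ and viewed, about 8 in all and at most 12, crops included, and the job is handed in when it is done.

```bash
mkdir -p pics; ls; python3 - <<'E'
from rig import bot
import cv2,numpy as np
o=bot.observe();print(o['time_s'],o['tcp_pos'],np.round(o['tool_rot'],3),o['finger_gap'])
for c in ['scene','side']:
    im=bot.get_image(c);cv2.imwrite(f'pics/{c}0.png',im['pixels'][:,:,::-1])
    print(c,im['fx'],im['cx'],im['cy'],np.round(im['R'],3).tolist(),im['t'])
    for n in ['cover_mid','tray_mid','port_mid','lever_tip','washer','clutch_cover','shaft']:
        print(n,[(np.round(d['uv']).tolist(),round(d['p'],2)) for d in bot.tip_of(c,n)])
E
```

```text
pics
0.0 [0.16530658 0.52403646 0.23048518] [[-0.954  0.301 -0.001]
 [ 0.301  0.954 -0.002]
 [ 0.    -0.002 -1.   ]] 0.08539318659071414
scene 446.7604754627677 306.41081388763496 197.51822004225014 [[-0.642, 0.766, 0.02], [0.449, 0.396, -0.801], [-0.622, -0.506, -0.598]] [0.53207862 0.00497329 1.55920844]
cover_mid [([288.0, 189.0], 0.86), ([341.0, 194.0], 0.8), ([321.0, 272.0], 0.77), ([230.0, 177.0], 0.74)]
tray_mid [([381.0, 244.0], 0.92), ([312.0, 221.0], 0.38)]
port_mid [([406.0, 263.0], 0.81)]
lever_tip [([430.0, 250.0], 0.71)]
washer []
clutch_cover [([270.0, 248.0], 0.78)]
shaft [([268.0, 298.0], 0.78)]
side 449.8028742410568 318.4619345846061 202.55109885155355 [[0.979, -0.205, -0.007], [-0.122, -0.553, -0.824], [0.165, 0.808, -0.566]] [-0.55045195  0.07107174  1.40068062]
cover_mid [([298.0, 265.0], 0.95), ([236.0, 272.0], 0.92), ([332.0, 386.0], 0.9), ([279.0, 313.0], 0.82), ([338.0, 217.0], 0.59)]
tray_mid []
port_mid [([291.0, 178.0], 0.61)]
lever_tip [([310.0, 120.0], 0.61), ([288.0, 191.0], 0.61)]
washer [([290.0, 200.0], 0.57)]
clutch_cover [([364.0, 264.0], 0.69)]
shaft [([398.0, 230.0], 0.92)]
```

View pics/scene0.png

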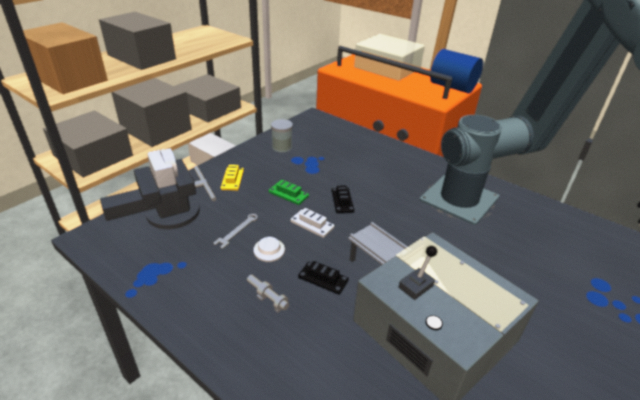

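View pics/side0.png

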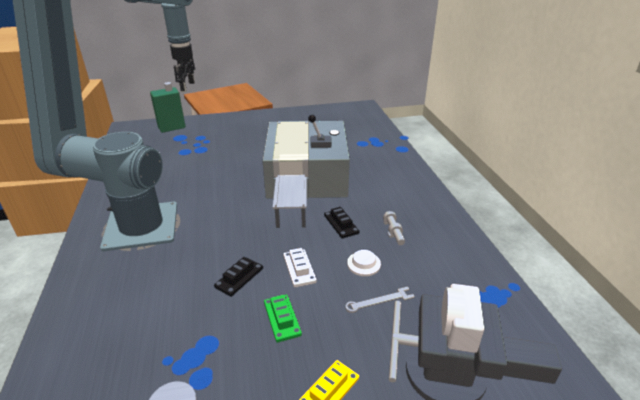

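The images show one bare aluminium cover, at scene (312,221) and side (299,266). The look-alikes are green at scene (289,190), yellow (231,177), black (342,198) and black (324,275). I'm choosing the silver one. Next is a single close crop to check it and to pick out washer corners.

```bash
python3 - <<'E'
import cv2,numpy as np
s=cv2.imread('pics/scene0.png');d=cv2.imread('pics/side0.png')
f=lambda im,x,y,w,h,k:cv2.resize(im[y:y+h,x:x+w],None,fx=k,fy=k,interpolation=cv2.INTER_CUBIC)
a=f(s,280,200,266,200,3);b=f(d,255,105,100,110,3) 
c=f(d,255,105,100,190,3)
cv2.imwrite('pics/crop_s.png',a);cv2.imwrite('pics/crop_d.png',c)
E
```

```text
(no output)
```

View pics/crop_s.png

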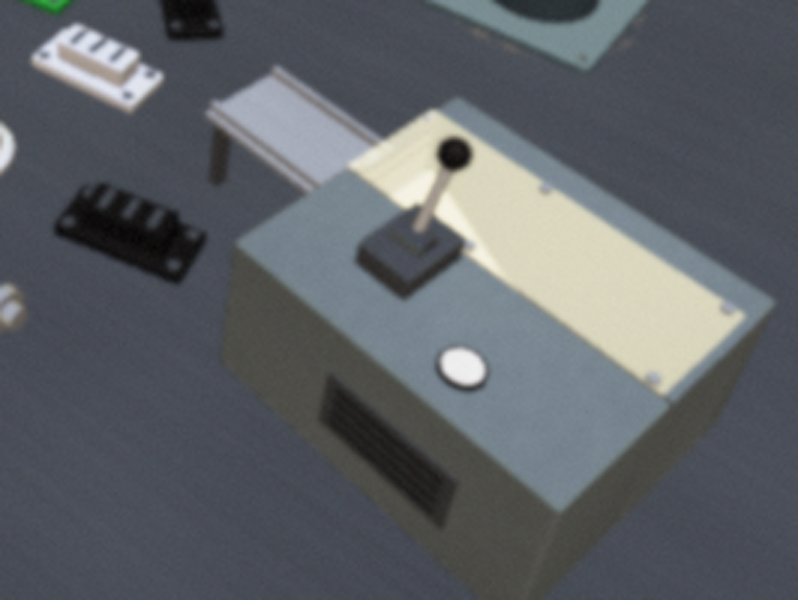

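View pics/crop_d.png

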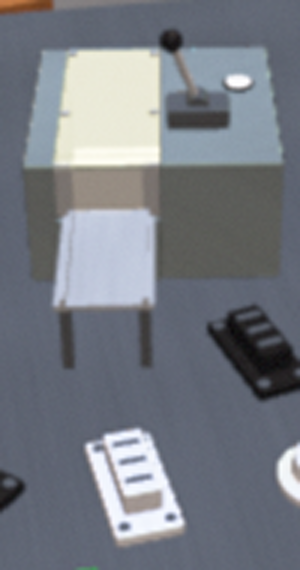

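```bash
cat > h.py <<'E'
import numpy as np,cv2
from rig import bot
from scipy.optimize import least_squares
def proj(im,X,R=None,t=None):
    R=im['R'] if R is None else R; t=im['t'] if t is None else t
    c=np.atleast_2d(X)@np.array(R).T+np.array(t)
    return np.c_[im['fx']*c[:,0]/c[:,2]+im['cx'],im['fy']*c[:,1]/c[:,2]+im['cy']]
def place(p,M): # p=x,y,yaw
    c,s=np.cos(p[2]),np.sin(p[2]);M=np.atleast_2d(M)
    return np.c_[p[0]+c*M[:,0]-s*M[:,1],p[1]+s*M[:,0]+c*M[:,1],M[:,2]]
def wristRt(im,o):
    T=np.eye(4);T[:3,:3]=o['tool_rot'];T[:3,3]=o['tcp_pos']
    W=np.linalg.inv(T@np.array(im['T_tool_cam']));return W[:3,:3],W[:3,3]
E
python3 - <<'E'
from h import *
S=bot.get_image('scene');D=bot.get_image('side')
cs=lambda L:np.array(L)/3+[280,200]
cd=lambda L:np.array(L)/3+[255,105]
def fit(Ms,us,Md,ud,p0):
    f=lambda p:np.r_[(proj(S,place(p,Ms))-us).ravel(),(proj(D,place(p,Md))-ud).ravel()]
    r=min((least_squares(f,[*p0,a]) for a in np.arange(-3,3.2,.7)),key=lambda r:r.cost);print(np.round(r.x,4),np.round(r.fun,1));return r.x
W=np.array([[.19,0,.149],[.19,.3,.149],[-.09,.3,.149],[-.09,0,.149]])
w=fit(W,cs([[237,244],[560,513],[773,302],[458,98]]),W[[3,0,1,2]],cd([[25,165],[283,163],[268,50],[42,52]]),[.5,0])
F=np.array([[-1,1],[-1,-1],[1,-1],[1,1]])*[.065,.031];F=np.c_[F,[.014]*4]
# side: A=(86,447) far-left, B=(119,535) near-left, C=(184,517) near-right
us=cs([[33,60],[130,104],[162,72]]);ud=cd([[86,447],[119,534],[184,516]])
# scene left=near(C), right=...: side near-right is scene left
A,B,C,Dd=range(4) # ring A far-left,B near-left,C near-right,D far-right ; long side A-B
F2=np.array([[1,1],[-1,1],[-1,-1],[1,-1]])*[.065,.031];F2=np.c_[F2,[.014]*4]
c=fit(F2[[2,3,0]],us,F2[[0,1,2]],ud,[.5,.3])
for n,M in dict(tray=[0,-.09,.085],port=[0,0,.085],pivot=[.1,.1,.171]).items():
    X=place(w,M);print(n,X,proj(S,X),proj(D,X))
us=cs([[454,153]]);ud=cd([[171,40]])
r=least_squares(lambda X:np.r_[(proj(S,X)-us).ravel(),(proj(D,X)-ud).ravel()],[.5,0,.2]);print('tip',r.x,r.fun)
o=bot.observe();print(o['tcp_pos'])
E
```

```text
[ 0.4837  0.0524 -0.1846] [-2.2 -1.1 -0.2  0.3  1.7 -0.2 -0.8 -1.2 -0.8 -0.6  0.7 -1.4 -0.7 -2.4
 -0.  -1.9]
[ 0.4473 -0.2967 -4.615 ] [-1.3 -0.9  0.6  0.1  0.5  0.2 -0.9 -2.  -0.1  0.2  1.   1.1]
tray [[ 0.46720301 -0.03602506  0.085     ]] [[380.88931447 245.28761599]] [[290.72433113 191.03622407]]
port [[0.48372211 0.05244595 0.085     ]] [[405.98555645 263.58077675]] [[291.51916034 176.08824396]]
pivot [[0.60037779 0.13239251 0.171     ]] [[416.82123818 280.91146237]] [[321.10064695 138.1995763 ]]
tip [0.56992869 0.13718553 0.24479372] [-0.28145565  0.23403325 -0.41389348 -0.3462678 ]
[0.16555885 0.52449665 0.23132246]
```

The crop confirms it: bare light metal, hump up, at scene (312,221) and side (299,265). The fitted washer pose agrees with the network's tray and port points to about 1 px. Moving now, up and round the base side of the washer.

```bash
python3 -m handwheel '[[[-2.8,-3.8,-1],0],[[-2.8,-3.8,-1],0],[[-2.8,-3.8,-1],0],[[-2.8,-3.8,-1],0],[[-2.8,-3.8,-1],0],[[-2.8,-3.8,-1],0],[[-2.8,-3.8,-1],0],[[-2.8,-3.8,-1],0],[[-2.8,-3.8,0],0],[[-2.8,-3.8,0],0]]' 1
```

```text
time_s: 1.9
tcp_pos: [0.3185, 0.0761, 0.3121]
tool_rot: [[-0.954, 0.301, 0.003], [0.301, 0.954, -0.0], [-0.003, 0.001, -1.0]]
contact_force: [1.8, 0.0, -0.5]
finger_gap: 0.0855
```

```bash
python3 -m handwheel '[[[-2.8,-3.8,0],0],[[-2.8,-3.8,0],0],[[-2.8,-3.8,0],0],[[-2.8,-3.8,0],0],[[-2.8,-3.8,0],0],[[-2.8,-3.8,0],0],[[-2.8,-3.8,0],0],[[0,0,0],0.147],[[0,0,0],0.147],[[0,0,0],0.147]]'; python3 -m handwheel '[[[0,0,0],0.147],[[0,0,0],0.147],[[0,0,0],0.147],[[0,0,0],0.147],[[0,0,0],0.147],[[0,0,0],0]]'
```

```text
time_s: 2.9
tcp_pos: [0.4249, -0.2354, 0.3109]
tool_rot: [[-0.729, 0.685, -0.001], [0.685, 0.729, 0.001], [0.001, 0.0, -1.0]]
contact_force: [-0.4, 0.6, -1.3]
finger_gap: 0.0854
time_s: 3.5
tcp_pos: [0.425, -0.2348, 0.3114]
tool_rot: [[-0.088, 0.996, 0.0], [0.996, 0.088, -0.0], [-0.0, 0.0, -1.0]]
contact_force: [0.9, -0.4, -0.4]
finger_gap: 0.0855
```

```bash
cat > wl.py <<'E'
from h import *
import sys
o=bot.observe();im=bot.get_image('wrist');cv2.imwrite(sys.argv[1],im['pixels'][:,:,::-1])
R,t=wristRt(im,o);print('Tcam',np.round(im['T_tool_cam'],3).tolist(),'tcp',o['tcp_pos'],proj(im,[[.447,-.297,.02]],R,t))
zc=float(sys.argv[2])
for d in bot.tip_of('wrist','cover_mid'):
    K=np.array([(d['uv'][0]-im['cx'])/im['fx'],(d['uv'][1]-im['cy'])/im['fy'],1]);C=-R.T@t;r=R.T@K
    print(np.round(d['uv']),round(d['p'],2),'world',np.round(C+r*(zc-C[2])/r[2],4))
m=bot.trace('wrist','cover_mid')
for d in m:
    mm=d['mask'].astype(np.uint8);v,u=np.nonzero(mm)
    K=np.c_[(u-im['cx'])/im['fx'],(v-im['cy'])/im['fy'],np.ones(len(u))]@R;C=-R.T@t
    P=(C+K*((zc-.013-C[2])/K[:,2])[:,None])[:,:2].astype(np.float32)
    col=im['pixels'][mm>0].mean(0)
    (c,wh,a)=cv2.minAreaRect(P);print(round(d['p'],2),d['box'],'rect',np.round(c,4),np.round(wh,3),round(a,1),'rgb',col.round())
E
python3 wl.py pics/w1.png 0.02
```

```text
Tcam [[0.0, -0.95, -0.312, 0.08], [1.0, -0.0, 0.0, 0.0], [-0.0, -0.312, 0.95, -0.143], [0.0, 0.0, 0.0, 1.0]] tcp [ 0.42496854 -0.2348415   0.31136811] [[337.78214066 205.48292165]]
[495.  77.] 0.95 world [ 0.6128 -0.1258  0.02  ]
[211. 193.] 0.93 world [ 0.2839 -0.294   0.02  ]
[280. 309.] 0.76 world [ 0.3804 -0.4589  0.02  ]
[341. 207.] 0.73 world [ 0.4514 -0.2983  0.02  ]
0.91 [257.3, 263.5, 302.0, 345.0] rect [ 0.3769 -0.4632] [0.064 0.136] 6.8 rgb [ 35. 177.  73.]
0.85 [316.7, 155.2, 366.5, 251.0] rect [ 0.4479 -0.2984] [0.064 0.134] 3.6 rgb [213. 216. 230.]
0.77 [460.2, 13.5, 516.8, 136.1] rect [ 0.6102 -0.1246] [0.067 0.131] 11.8 rgb [62. 60. 64.]
0.58 [163.1, 143.8, 266.8, 236.1] rect [ 0.2839 -0.2977] [0.134 0.064] 44.2 rgb [52. 52. 58.]
```

View pics/w1.png

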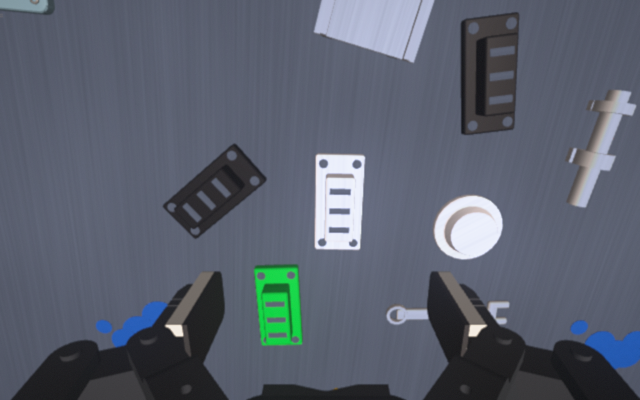

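The wrist view shows the silver cover at (340,202), with the look-alikes well clear of the fingers. World position is about (0.449, -0.298). Descending.

```bash
python3 -m handwheel '[[[-3.3,0.9,-0],0.02],[[-3.2,0.9,3],0],[[0,0,4.5],0],[[0,0,4.5],0],[[0,0,4.5],0],[[0,0,4.5],0],[[0,0,3],0],[[0,0,2],0],[[0,0,1.5],0],[[0,0,0.5],0]]';python3 -m handwheel '[[[0,0,0],0]]'
```

```text
time_s: 4.65
tcp_pos: [0.4472, -0.2974, 0.0295]
tool_rot: [[-0.071, 0.997, -0.002], [0.997, 0.071, 0.002], [0.002, -0.002, -1.0]]
contact_force: [-0.7, 0.1, 0.7]
finger_gap: 0.086
time_s: 4.75
tcp_pos: [0.4478, -0.298, 0.0308]
tool_rot: [[-0.07, 0.998, -0.001], [0.998, 0.07, 0.001], [0.001, -0.001, -1.0]]
contact_force: [-0.6, 0.1, 0.2]
finger_gap: 0.0852
```

```bash
python3 -m handwheel '[[[0,0.1,1],0],[[0,0,0.4],0],[[0,0,0],0]]'; python3 -m handwheel '[[[0,0,0],0],[[0,0,0],0],[[0,0,0],0],[[0,0,0],0],[[0,0,0],0],[[0,0,0],0],[[0,0,0],0]]' 0 50
```

```text
time_s: 5.05
tcp_pos: [0.4489, -0.298, 0.0171]
tool_rot: [[-0.069, 0.998, -0.0], [0.998, 0.069, 0.0], [0.0, -0.0, -1.0]]
contact_force: [-0.6, -0.5, -0.2]
finger_gap: 0.0859
time_s: 5.75
tcp_pos: [0.4492, -0.2984, 0.0178]
tool_rot: [[-0.069, 0.998, 0.0], [0.998, 0.069, -0.001], [-0.001, 0.0, -1.0]]
contact_force: [-0.4, 0.7, 5.5]
finger_gap: 0.035
```

```bash
python3 -m handwheel '[[[0,0,-1],0],[[0,0,-3],0],[[0,0,-4],0],[[0,0,-4],0],[[0,0,-4],0],[[0,0,-2],0],[[0,0,0],0]]'; python3 -m handwheel '[[[2,0.35,0],0],[[4,0.6,0],0],[[4,0.6,0],0],[[4,0.6,0],0],[[4,0.6,0],0],[[4,0.6,0],0],[[2,0.3,0],0],[[0,0,0],0.127],[[0,0,0],0.127],[[0,0,0],0]]'
python3 - <<'E'
from h import *
w=[.4837,.0524,-.1846]
o=bot.observe();im=bot.get_image('wrist');R,t=wristRt(im,o);p=im['pixels'][:,:,::-1].copy()
cov=[o['tcp_pos'][0],o['tcp_pos'][1]]
print(o['tcp_pos'],o['contact_force'],o['finger_gap'],'toolx ang',np.arctan2(o['tool_rot'][1][0],o['tool_rot'][0][0]))
for sx in(-1,1):
    for dx in(.038,.044):
        q=proj(im,place(w,[[sx*dx,-.17,.093],[sx*dx,0,.093]]),R,t).round().astype(int);print(sx,dx,q.tolist());cv2.line(p,tuple(map(int,q[0])),tuple(map(int,q[1])),(0,0,255),1)
print('tray_mid',[(d['uv'],d['p']) for d in bot.tip_of('wrist','tray_mid')],proj(im,place(w,[0,-.09,.085]),R,t))
print('port_mid',[(d['uv'],d['p']) for d in bot.tip_of('wrist','port_mid')],proj(im,place(w,[0,0,.085]),R,t))
cv2.imwrite('pics/w2.png',p)
E
```

```text
time_s: 6.45
tcp_pos: [0.4505, -0.2993, 0.2009]
tool_rot: [[-0.069, 0.998, 0.005], [0.998, 0.069, -0.005], [-0.005, 0.005, -1.0]]
contact_force: [1.1, -0.8, -2.3]
finger_gap: 0.0351
time_s: 7.45
tcp_pos: [0.4677, -0.0554, 0.1954]
tool_rot: [[0.184, 0.983, -0.003], [0.983, -0.184, 0.001], [0.001, -0.004, -1.0]]
contact_force: [-0.1, 1.2, -2.2]
finger_gap: 0.035
[ 0.46773231 -0.05536222  0.19543691] [-0.05664221  1.18694222 -2.20644427] 0.03496862606458763 toolx ang 1.3854441866816916
-1 0.038 [[272, 278], [259, 41]]
-1 0.044 [[264, 278], [249, 41]]
1 0.038 [[369, 278], [379, 40]]
1 0.044 [[376, 278], [388, 40]]
tray_mid [] [[319.72388926 176.13250589]]
port_mid [([317.8, 42.9], 0.72)] [[318.94742722  42.02236318]]
```

View pics/w2.png

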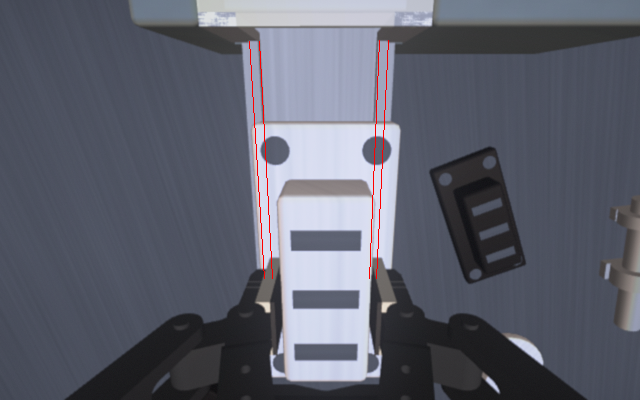

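The wrist view shows the cover centred at column 326 and the tray guides centred at column 319. The tray is aligned but about 5 mm to the left, so I'll correct that, descend and touch down slowly.

```bash
python3 -m handwheel '[[[0.7,-0.25,0],0],[[0.7,-0.25,1],0],[[0,0,2.5],0],[[0,0,2.5],0],[[0,0,1.5],0],[[0,0,0.5],0],[[0,0,0],0]]'; python3 -m handwheel '[[[0,0,0.2],0],[[0,0,0.2],0],[[0,0,0.1],0],[[0,0,0],0]]'
python3 - <<'E'
from h import *
import numpy as np
o=bot.observe();im=bot.get_image('wrist');a=im['pixels'][:,:,::-1][:330,180:460]
d=bot.get_image('side')['pixels'][:,:,::-1][140:250,240:360]
a=cv2.resize(a,None,fx=1.5,fy=1.5);d=cv2.resize(d,None,fx=3.3,fy=4.5*330/330)[:a.shape[0]]
h=a.shape[0];d=cv2.resize(d,(int(d.shape[1]),h));cv2.imwrite('pics/w3.png',np.hstack([a,d[:, :380]]));print(o['tcp_pos'],o['contact_force'])
E
```

```text
time_s: 8.3
tcp_pos: [0.4659, -0.0409, 0.1165]
tool_rot: [[0.183, 0.983, -0.002], [0.983, -0.183, 0.001], [0.0, -0.002, -1.0]]
contact_force: [-0.2, -0.6, -3.2]
finger_gap: 0.0351
time_s: 8.7
tcp_pos: [0.4668, -0.0416, 0.1126]
tool_rot: [[0.184, 0.983, 0.001], [0.983, -0.184, -0.0], [-0.0, 0.001, -1.0]]
contact_force: [-0.5, 0.5, -2.7]
finger_gap: 0.035
[ 0.46676887 -0.04156322  0.11259512] [-0.47135763  0.5051388  -2.65335239]
```

View pics/w3.png

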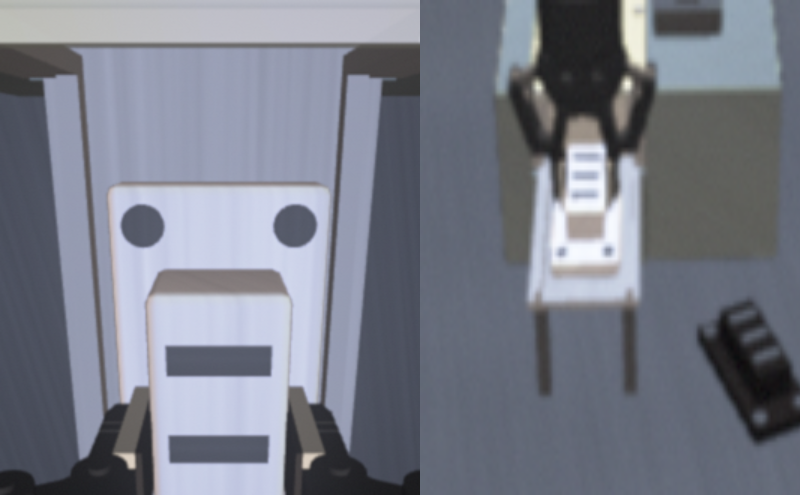

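The cover is between the guides, with gaps of 18 px on the left and 8 px on the right, so I'll shift it 1.5 mm left and lower it gently.

```bash
python3 -m handwheel '[[[0,-0.15,0.2],0],[[0,0,0.2],0],[[0,0,0.2],0],[[0,0,0],0]]'; python3 -m handwheel '[[[0,0,0.1],0],[[0,0,0.1],0],[[0,0,0],0]]'
```

```text
time_s: 9.2
tcp_pos: [0.4648, -0.0412, 0.1059]
tool_rot: [[0.184, 0.983, -0.001], [0.983, -0.184, 0.0], [0.0, -0.001, -1.0]]
contact_force: [-0.3, -0.4, -2.7]
finger_gap: 0.0347
time_s: 9.5
tcp_pos: [0.4651, -0.0412, 0.1042]
tool_rot: [[0.184, 0.983, -0.0], [0.983, -0.184, 0.0], [0.0, -0.0, -1.0]]
contact_force: [0.3, -0.6, -3.7]
finger_gap: 0.0355
```

```bash
python3 -m handwheel '[[[0,0,0.1],0],[[0,0,0],0]]'; python3 -m handwheel '[[[0,0,0.05],0],[[0,0,0],0]]'
```

```text
time_s: 9.7
tcp_pos: [0.4651, -0.0412, 0.1032]
tool_rot: [[0.184, 0.983, -0.0], [0.983, -0.184, 0.0], [0.0, -0.0, -1.0]]
contact_force: [-0.4, -0.5, -2.7]
finger_gap: 0.0353
time_s: 9.9
tcp_pos: [0.4651, -0.0413, 0.1028]
tool_rot: [[0.184, 0.983, 0.0], [0.983, -0.184, -0.0], [-0.0, 0.0, -1.0]]
contact_force: [0.8, -0.0, -2.9]
finger_gap: 0.0351
```

```bash
python3 -m handwheel '[[[0,0,0.1],0],[[0,0,0],0]]'; python3 -m handwheel '[[[0,0,0.05],0],[[0,0,0],0]]'
```

```text
time_s: 10.1
tcp_pos: [0.4652, -0.0412, 0.1028]
tool_rot: [[0.184, 0.983, 0.0], [0.983, -0.184, -0.0], [-0.0, 0.0, -1.0]]
contact_force: [-3.0, 1.2, 6.7]
finger_gap: 0.0348
time_s: 10.3
tcp_pos: [0.4652, -0.0412, 0.1028]
tool_rot: [[0.184, 0.983, 0.001], [0.983, -0.184, -0.0], [-0.0, 0.001, -1.0]]
contact_force: [-5.3, 2.4, 12.4]
finger_gap: 0.0349
```

```bash
python3 -m handwheel '[[[0,0,-0.1],0],[[0,0,0],0],[[0,0,0],0],[[0,0,0],0],[[0,0,0],0]]' 0.8; python3 -m handwheel '[[[0,0,-0.5],0],[[0,0,-1.5],0],[[0,0,-3],0],[[0,0,-2],0],[[-3,0,0],0],[[-3.5,0,0],0],[[-2.5,0,0],0],[[0,0,0],0]]' 0.8
python3 -m handwheel '[[[0,0,0],0],[[0,0,0],0],[[0,0,0],0],[[0,0,0],0]]' 0
python3 - <<'E'
from h import *
o=bot.observe();im=bot.get_image('wrist');a=im['pixels'][:,:,::-1];cv2.imwrite('pics/w4.png',a)
w=np.array([.4837,.0524]);d=o['tcp_pos'][:2]-w;c,s=np.cos(.1846),np.sin(.1846);print('washer xy',c*d[0]-s*d[1],s*d[0]+c*d[1],o['tcp_pos'],o['contact_force'])
E
```

```text
time_s: 10.8
tcp_pos: [0.4651, -0.0412, 0.1022]
tool_rot: [[0.184, 0.983, -0.0], [0.983, -0.184, 0.0], [0.0, -0.0, -1.0]]
contact_force: [0.1, 0.8, 0.1]
finger_gap: 0.0684
time_s: 11.6
tcp_pos: [0.4485, -0.1324, 0.1728]
tool_rot: [[0.187, 0.982, 0.001], [0.982, -0.187, -0.001], [-0.001, 0.001, -1.0]]
contact_force: [-0.3, -0.0, 0.0]
finger_gap: 0.0682
time_s: 12.0
tcp_pos: [0.4487, -0.1289, 0.1723]
tool_rot: [[0.183, 0.983, -0.0], [0.983, -0.183, 0.0], [0.0, -0.0, -1.0]]
contact_force: [-0.2, 0.1, -0.2]
finger_gap: 0.0102
washer xy -0.0011697093521757726 -0.1846027443638419 [ 0.44866571 -0.12885159  0.17231176] [-0.24698033  0.12060931 -0.18221272]
```

View pics/w4.png

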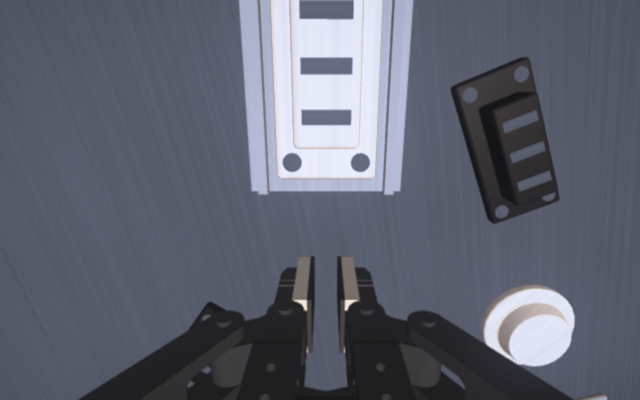

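The cover lies between the guides, its rear end at row 178 and the tray end at row 191, and the fingers are centred on it. I'll back off slightly, drop behind it and push.

```bash
python3 -m handwheel '[[[-1.2,0,0],0],[[0,0,3],0],[[0,0,3],0],[[0,0,1.5],0],[[0,0,0.5],0],[[0,0,0],0]]' 0; python3 -m handwheel '[[[1,0,0],0],[[1,0,0],0],[[0.5,0,0],0],[[0.5,0,0],0],[[0,0,0],0]]'
```

```text
time_s: 12.65
tcp_pos: [0.4461, -0.1418, 0.0919]
tool_rot: [[0.184, 0.983, -0.001], [0.983, -0.184, 0.0], [0.0, -0.001, -1.0]]
contact_force: [0.0, -0.4, 0.0]
finger_gap: -0.0001
time_s: 13.15
tcp_pos: [0.4523, -0.1113, 0.0928]
tool_rot: [[0.183, 0.983, 0.001], [0.983, -0.183, -0.0], [-0.0, 0.001, -1.0]]
contact_force: [-0.8, 0.0, 0.3]
finger_gap: 0.0003
```

```bash
python3 -m handwheel '[[[1,0,0],0],[[1,0,0],0],[[1,0,0],0],[[1,0,0],0],[[0,0,0],0]]'; python3 -m handwheel '[[[1,0,0],0],[[1,0,0],0],[[1,0,0],0],[[1,0,0],0],[[0,0,0],0]]'
```

```text
time_s: 13.65
tcp_pos: [0.4591, -0.0708, 0.0921]
tool_rot: [[0.183, 0.983, -0.001], [0.983, -0.183, 0.001], [0.001, -0.001, -1.0]]
contact_force: [-0.7, -0.5, -0.1]
finger_gap: 0.0
time_s: 14.15
tcp_pos: [0.4665, -0.0317, 0.0922]
tool_rot: [[0.183, 0.983, -0.0], [0.983, -0.183, 0.001], [0.001, -0.001, -1.0]]
contact_force: [0.2, -0.3, 0.3]
finger_gap: 0.0001
```

```bash
python3 -m handwheel '[[[1,0,0],0],[[1,0,0],0],[[1,0,0],0],[[0.5,0,0],0],[[0.5,0,0],0],[[0,0,0],0],[[0,0,0],0],[[0,0,0],0]]'
python3 - <<'E'
from h import *
a=bot.get_image('scene')['pixels'][200:400,340:540,::-1];b=bot.get_image('wrist')['pixels'][:,:,::-1]
cv2.imwrite('pics/w5.png',np.hstack([cv2.resize(a,(400,400)),cv2.resize(b[:300,120:520],(400,400))]))
E
```

```text
time_s: 14.95
tcp_pos: [0.4737, 0.0061, 0.0921]
tool_rot: [[0.184, 0.983, -0.001], [0.983, -0.184, 0.001], [0.0, -0.001, -1.0]]
contact_force: [0.1, -0.5, -0.0]
finger_gap: -0.0001
```

View pics/w5.png

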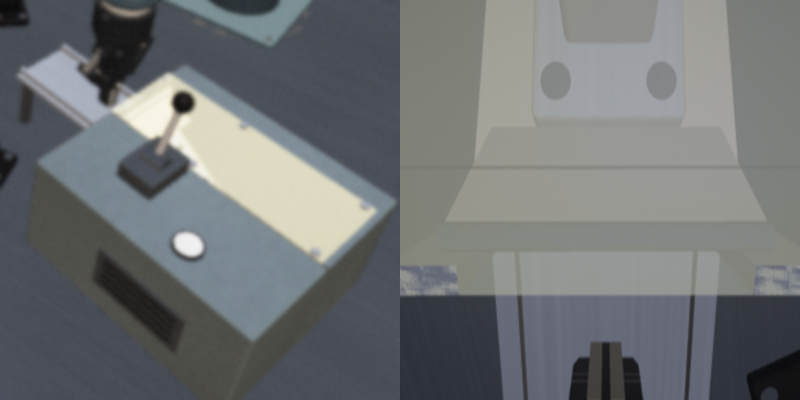

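The wrist view through the window shows the cover down inside the chute. The finger tips, at (605,345) in the picture, stay outside the port. I'll back out, rise, and look from above on the way to the lever.

```bash
python3 -m handwheel '[[[-3,0,0],0],[[-2,0,0],0],[[0,0,-3],0],[[0,0,-4.5],0],[[0,0,-4.5],0],[[0,0,-4.5],0],[[0,0,-4],0],[[0,0,0],0]]'
python3 - <<'E'
from h import *
w=[.4837,.0524,-.1846]
o=bot.observe();im=bot.get_image('wrist');R,t=wristRt(im,o)
print(o['tcp_pos'])
print('covers',[(np.round(d['uv']),round(d['p'],2)) for d in bot.tip_of('wrist','cover_mid')],'port',proj(im,place(w,[[0,0,.085],[0,.012,.085],[0,.01,.143],[0,.13,.012],[-.038,.01,.143],[.038,.01,.143],[-.038,.01,.087],[.038,.01,.087]]),R,t).round().tolist())
print('flap',[(d['box'],d['p']) for d in bot.recognise('wrist','flap')],'lever',[(d['uv'],d['p']) for d in bot.tip_of('wrist','lever_tip')])
cv2.imwrite('pics/w6.png',im['pixels'][:,:,::-1])
E
```

```text
time_s: 15.85
tcp_pos: [0.4674, -0.0442, 0.3033]
tool_rot: [[0.184, 0.983, 0.011], [0.983, -0.184, -0.004], [-0.001, 0.011, -1.0]]
contact_force: [1.1, -0.5, -0.6]
finger_gap: 0.0
[ 0.46742425 -0.0441604   0.30333629]
covers [(array([446., 198.]), 0.59)] port [[320.0, 68.0], [320.0, 55.0], [320.0, 51.0], [320.0, -63.0], [272.0, 51.0], [368.0, 51.0], [280.0, 57.0], [361.0, 57.0]]
flap [] lever []
```

View pics/w6.png

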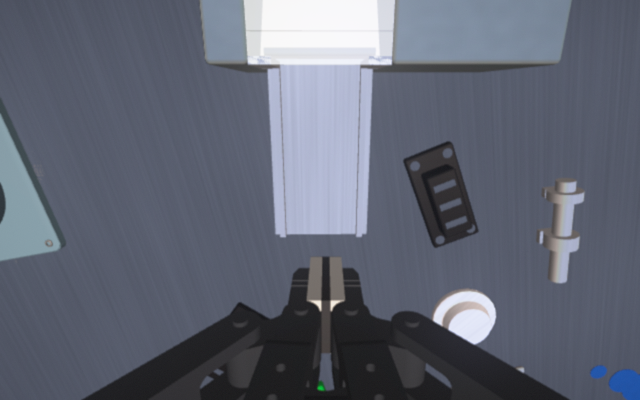

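```bash
python3 -m handwheel '[[[3,0.3,0],0],[[4.5,0.3,0],0],[[4.5,0.3,0],0],[[4.5,0.3,0],0],[[3.2,0,0],0],[[0,0,0],0]]'
python3 - <<'E'
from h import *
w=[.4837,.0524,-.1846]
o=bot.observe();im=bot.get_image('wrist');R,t=wristRt(im,o)
d=o['tcp_pos'][:2]-np.array(w[:2]);c,s=np.cos(.1846),np.sin(.1846);print('washer xy',c*d[0]-s*d[1],s*d[0]+c*d[1],o['tcp_pos'])
print('pred tip',proj(im,[[.57,.137,.245]],R,t),[(d['uv'],d['p']) for d in bot.tip_of('wrist','lever_tip')])
cv2.imwrite('pics/w7.png',im['pixels'][:,:,::-1])
E
```

```text
time_s: 16.65
tcp_pos: [0.5121, 0.1518, 0.2949]
tool_rot: [[0.18, 0.984, -0.004], [0.984, -0.18, 0.001], [0.0, -0.004, -1.0]]
contact_force: [-0.6, -0.2, -0.2]
finger_gap: -0.0001
washer xy 0.009677539441062522 0.10292677518455053 [0.51210567 0.15180168 0.29488506]
pred tip [[425.92400265 238.26234907]] [([430.6, 237.6], 0.78)]
```

View pics/w7.png

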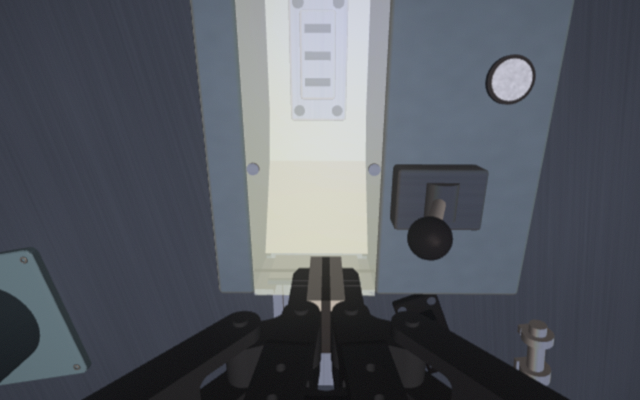

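The wrist view shows the cover at rest on the chute bottom (318,60), nothing in the port, and the knob at (430,238) as predicted. Lowering beside the knob, then pushing the lever to +x.

```bash
python3 -m handwheel '[[[-0.4,0,2],0],[[0,0,2.5],0],[[0,0,1.3],0],[[0,0,0],0]]'; python3 -m handwheel '[[[0,1,0],0],[[0,1,0],0],[[0,1,0],0],[[0,1,0],0],[[0,1,0],0],[[0,1,0],0],[[0,1,0],0]]'; python3 -m handwheel '[[[0,1,0],0],[[0,1,0],0],[[0,0.5,0],0],[[0,0,0],0]]'
```

```text
time_s: 17.15
tcp_pos: [0.5105, 0.143, 0.2369]
tool_rot: [[0.186, 0.983, -0.005], [0.983, -0.186, -0.001], [-0.002, -0.005, -1.0]]
contact_force: [-0.1, -0.0, 0.1]
finger_gap: -0.0001
time_s: 17.85
tcp_pos: [0.5818, 0.1313, 0.2392]
tool_rot: [[0.184, 0.983, -0.0], [0.983, -0.184, 0.0], [0.0, -0.0, -1.0]]
contact_force: [-1.1, -0.5, 0.4]
finger_gap: 0.0
time_s: 18.25
tcp_pos: [0.6062, 0.1265, 0.2389]
tool_rot: [[0.184, 0.983, 0.0], [0.983, -0.184, -0.0], [-0.0, 0.0, -1.0]]
contact_force: [0.7, -0.2, -0.5]
finger_gap: -0.0004
```

```bash
for i in 1; do python3 -m handwheel '[[[0,0.3,0],0],[[0,0.2,0],0],[[0,0,0],0]]'; python3 -m handwheel '[[[0,0.2,0],0],[[0,0.1,0],0],[[0,0,0],0]]'; done
```

```text
time_s: 18.55
tcp_pos: [0.6104, 0.126, 0.2394]
tool_rot: [[0.184, 0.983, 0.0], [0.983, -0.184, 0.0], [0.0, 0.0, -1.0]]
contact_force: [0.2, 0.6, -0.9]
finger_gap: 0.0001
time_s: 18.85
tcp_pos: [0.6131, 0.1255, 0.2393]
tool_rot: [[0.184, 0.983, -0.001], [0.983, -0.184, 0.0], [0.0, -0.001, -1.0]]
contact_force: [-2.3, 1.1, 1.8]
finger_gap: -0.0003
```

```bash
python3 -m handwheel '[[[0,0.2,0],0],[[0,0,0],0]]'; python3 -m handwheel '[[[0,0.15,0],0],[[0,0,0],0]]'
```

```text
time_s: 19.05
tcp_pos: [0.6135, 0.1254, 0.2392]
tool_rot: [[0.184, 0.983, -0.004], [0.983, -0.184, 0.0], [-0.0, -0.004, -1.0]]
contact_force: [-7.0, 0.8, 2.5]
finger_gap: -0.0002
time_s: 19.25
tcp_pos: [0.6137, 0.1254, 0.2392]
tool_rot: [[0.183, 0.983, -0.007], [0.983, -0.183, 0.001], [-0.001, -0.007, -1.0]]
contact_force: [-10.8, 1.7, 5.1]
finger_gap: -0.0001
```

The force has climbed to about 11 N with no further travel, so the lever is against its end stop. Retreating and checking.

```bash
python3 -m handwheel '[[[0,-1,0],0],[[0,-3,0],0],[[0,-3,-1],0],[[0,0,-4],0],[[0,0,-4],0],[[-3,-3,0],0],[[-4,-2,0],0],[[-4,-2,0],0],[[-4,-1,0],0],[[0,0,0],0]]'
python3 - <<'E'
from h import *
w=[.4837,.0524,-.1846]
o=bot.observe();print(o['tcp_pos'],o['contact_force'])
S=bot.get_image('scene');D=bot.get_image('side')
for a in(.9,1.0):
    X=place(w,[.1+.08*np.sin(a-.5),.1,.171+.08*np.cos(a-.5)]);print(a,proj(S,X),proj(D,X))
for c in('scene','side'):print(c,[(d['uv'],d['p']) for d in bot.tip_of(c,'lever_tip')])
a=S['pixels'][200:400,230:530,::-1];b=D['pixels'][100:300,200:420,::-1]
cv2.imwrite('pics/end.png',np.hstack([cv2.resize(a,(450,400),interpolation=2),cv2.resize(b,(350,400),interpolation=2)]))
E
```

```text
time_s: 20.25
tcp_pos: [0.4403, 0.0014, 0.33]
tool_rot: [[0.189, 0.982, 0.002], [0.982, -0.189, -0.003], [-0.002, 0.002, -1.0]]
contact_force: [0.6, -0.1, -0.3]
finger_gap: 0.0
[0.44028531 0.00138369 0.32996335] [ 0.61119278 -0.06561957 -0.25775541]
0.9 [[413.20029452 263.93726683]] [[330.55625289 117.62357213]]
1.0 [[410.75237016 266.59576825]] [[332.74793383 118.58049771]]
scene [([411.5, 265.3], 0.49)]
side [([331.2, 120.4], 0.42)]
```

View pics/end.png

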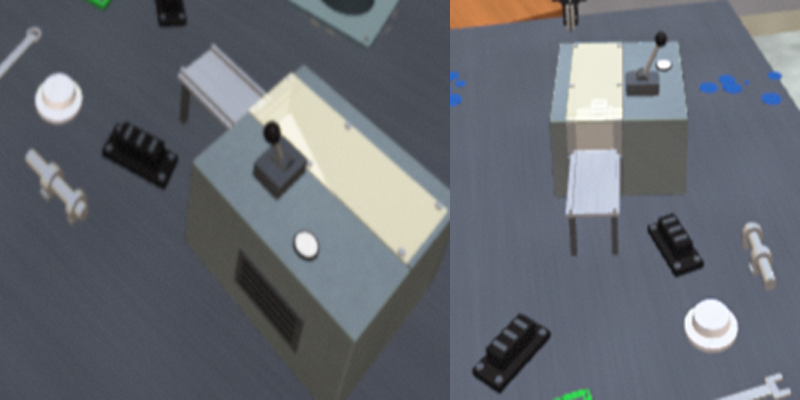

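The lever leans fully to +x, at side crop (660,40). The tray is empty, the port shows its closed panel (595,135), and the bystanders look unmoved. Handing in.

```bash
python3 -c "
from rig import bot
print(bot.observe()['time_s'],bot.sign_off())"
```

```text
the job is handed in; nothing more can be done
20.45 None
```

The cover is in the washer and the washer is switched on. I handed the job in at 20.5 s of the 59 s limit.

- **Loading:** I set the bare aluminium cover down on the tray hump up, lengthwise between the guides. The wrist sensor read about 12 N as it touched down. Pushed with shut fingers, it went through the flap, and the wrist view through the window showed it lying at the bottom of the chute.
- **Flap:** It looks shut in both the wrist view and the final side view. The network did not report the flap in the one picture where I asked for it, so this is judged by eye.
- **Lever:** I pushed it until it stopped moving, with the force rising to about 11 N. The knob's position in both outside cameras fits 0.9 to 1.0 rad. The pictures alone can't separate those two values, so the firm stop is the evidence for fully over.
- **Other things:** In the final pictures the other parts in view looked unmoved (the frame left out the yellow cover), and the gripper was clear of everything.

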